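Walk a heavy toolbox home into its docking board

ROBOT

A 6-joint arm with a two-finger parallel gripper is mounted at the origin on the work surface; the furniture and walls round the work are solid. World frame = base frame: x ahead of the robot, y to its left, z up, the work surface at z = 0. Lengths are in m, angles in rad, forces in N, time in s.
With the tool pointing down it reaches from about 0.35 to 0.775 m from the base axis. Payload 5.5 kg.
Tool frame: the origin (TCP) lies where the fingers leave the gripper's body, on its centre line; the fingertips stand env.tip_reach ahead of it and the grasp point (between the pads) lies 54 mm ahead of it (env.tip_reach is the distance from the TCP to the fingertips, in m); z points along the fingers, y is the line along which they close (so a half turn about z gives the same grasp; the last joint's range is limited). The gripper opens to 85 mm and grips with 20 to 120 N. Pads are 22 mm wide; open, the fingers measure 114 mm over their backs; the gripper's body (76 mm by 85 mm) begins 54 mm behind the grasp point. The pads swing forward as they close: fully open they stand 13 mm farther back than shut.
Start: joints at [-1.47, 0.313, 0.046, 1.304, 0, 1.431], TCP at [0.137, -0.558, 0.304] pointing down, gripper open.
Joint ranges: [-2.76, 2.76], [-0.86, 1.69], [-1.03, 1.26], [-2.2, 2.34], [-1.47, 1.5], [-3.14, 3.14]. Speed limits (rad/s): [2.57, 2.57, 3.14, 3.14, 3.14, 3.14].

INTERFACE

Orientations are given as a unit quaternion [w, x, y, z].
In Python, from workcell import status, optics, hand_in, env gives the robot as it stands.
- The arm moves only by the shell command python3 -m handwheel 'ROWS' [FORCE]. ROWS is a JSON object whose one key "deltas" holds a list of rows, each a list of 5 numbers: the opening, from -1 (shut) to 1 (fully open), then the shift along the tool's x, y, z in units of 40 mm (1.0 is 40 mm), then the turn about the tool's z in units of 10 degrees (1.0 is 10 degrees). In form: {"deltas": [[jaw, x, y, z, roll], ...]}. A call has 1 to 20 rows; each row shifts and turns the commanded pose from where the row before left it, along the tool's axes as they then stand; what a row does not reach is not made up. A row lasts 1/8 s, in which the tool goes at most 62.5 mm and 10.7 degrees, less where a joint would pass 70% of its speed; a pose out of reach is approached as far as the arm can. A call is refused whole if a number of a shift passes 1 or a number of a turn 1, either way. A call with a gripper value outside its range is refused whole. The fingers move at their own pace and stop on an object; FORCE is the grip in N (left out, the last holds). Time passes only in rows, so rows that do not move let the fingers close. It gives the time, the measured TCP pose, the force, the opening and the grip force at its end, in the units of the state.
- status.get_state(): the state, without advancing time (a new reading comes with each control period).
- optics.read_camera(name): name is "scene" or "top"; returns a dict with "frame" (400x640x3 uint8, red, green, blue), "depth" (400x640 float32, m along the optical axis (not along the pixel's ray), 0 where there is no reading), "vfov" (degrees; the focal length in pixels is half the picture's height over the tangent of half this angle, whatever the lens; pixels are square), "cx", "cy" (the principal point, pixels), "k1" (the pictures are not rectified: a ray, as slopes to the right and down, at radius r is drawn at 1 + k1 r^2 times it, then the intrinsics apply), "origin" and "attitude" of the camera in the world. Camera axes: x right, y down, z forward; pixel columns grow to the right and rows downward; lengths in m; the calibration is good to about 2 mm. A picture is of the moment at which its call begins.
- hand_in(): hands the job in; it is judged then, once.
The state is a dict: "clock": time; "joint_pos": joint angles; "qvel": joint speeds; "tau": joint torques, N m; "tcp_pos": TCP position; "orientation": TCP orientation; "wrist_force": force on the tool from outside, world axes, zero at the start; "ft_torque": the same for the moment, N m; "finger_gap": finger opening in m; "grip_force": force on a finger pad.
Only numpy, scipy, OpenCV 4.12 (cv2) and the standard library are available. Lean on these libraries where they do the work, as an engineer would, in place of code of your own. Each camera call takes 0.05 s, during which the arm holds its last target. There are 200 camera calls.

TASK

Move the low heavy toolbox forward along the plywood board, in between the two short side guides, until its far face is pressed up square against the stop bar, wherever that is set, then let go of it. Walk it there by pushing its two near corners forward in turn: keep off the three latches in the middle of its near face, and be gentle, never pressing on the toolbox with more than 22 N. Keep it flat on its feet and leave the things round the board where they are.

Things in the scene. Friction and masses are not known exactly. Their poses are not given: they have to be found in the camera images.
- dock: rigid plywood board fixed on the table, 330 x 360 x 12 mm (x -140 to 190, y +-180 mm). Origin: on the table under it; x is the way the toolbox travels (away from the robot, up to 20 degrees to its right), y left; board top z = 12 mm. Two aluminium guides, 28 mm high above it, x = 100 to 175 mm, inner faces y = +-146 mm (6 mm beside the toolbox), flare out by 24 degrees nearer than x = 100 mm
- fence: fixed fence at the far end of the board, carrying the adjustable aluminium stop bar (270 mm long across the board, 6 to 34 mm above it). Axes and origin as the board's. The bar is clamped at a setting that this pose does not tell: its near face is somewhere between x = 161 and 175 mm, square to x, so it must be felt for. It is rigid and does not give way to pushes under 22 N
- toolbox: closed low dark-steel toolbox, 140 x 280 x 62 mm (x, y, z; 68 with the folded handle), about 1.5 kg, loose. Origin: centre of its underside (on the board); x forward to the stop, y left. Steel from 6 to 61 mm above the board, on four rubber feet at x = +-45, y = +-115 mm. Pushed at one near corner it turns about its other end, which stays about where it is
- near_left (a point): on the toolbox's flat upright near face, 10 mm in from the left edge (x -70, y 130 mm), 30 mm above its underside: where to push the left corner. Sliding it there takes about 6 to 12 N; once it meets the stop the force climbs at once. What two fingers press on it in all can be up to 1.4 times the net force felt at the wrist
- near_right (a point): the same push point at the right corner (x -70, y -130 mm)
- latches: three steel toggle latches fixed on the toolbox's near face at y = -55, 0 and 55 mm (the row spans y +-75 mm, 23 to 57 mm above the toolbox's underside), standing 12 mm proud of that face; not to be pressed. Origin and axes as the toolbox's
- far_left (a point): point on the toolbox's far face (x +70, y +130 mm), 30 mm above its underside; it meets the stop bar when home (toolbox origin then 70 mm short of the bar's near face)
- far_right (a point): the same at the right (x +70, y -130 mm)
- grease_tin: round tin, 73 mm across, 41 mm high, left of the board; a bystander; origin under its centre
- masking_tape_1: wide roll of masking tape lying flat, 104 mm across, 48 mm high, right of the middle of the board; a bystander; origin under its centre
- offcut_2: wood offcut, 45 x 90 x 36 mm, right of the near part of the board; a bystander; origin under its centre

How it is judged:
On the way, in this order (a step that is already met when the one before it is completed fails the run):
1. both far corners of the toolbox are in between the guides (x of each of far_left, far_right in the frame of dock above 0.11 m and y of toolbox in the frame of dock between -0.015 and 0.015 m), for 0.1 s.
2. the toolbox is pressed square against the stop bar (angle between the x axis of toolbox and the x axis of dock, either way round below 0.008 rad and contact force between toolbox and fence above 2 N), for 0.05 s.
At the end, for the whole second after the job is handed in: the toolbox, after having been pressed square against the stop bar, lies flat on the board between the guides up at the bar, square to the board within 0.008 rad (2 mm over its length), at rest and released (angle between the x axis of toolbox and the x axis of dock, either way round below 0.008 rad and x of toolbox in the frame of dock above 0.087 m and y of toolbox in the frame of dock between -0.009 and 0.009 m and z of toolbox in the frame of dock below 0.015 m and angle between toolbox's own z axis and vertical below 0.03 rad and linear speed of toolbox below 0.005 m/s); the robot touches nothing.
It fails at once if the robot presses on the toolbox with more than 22 N (contact force between any of the fingers, the arm and toolbox above 22 N).
It fails at once if the latches are pressed (contact force between any of the fingers, the arm and latches above 3 N).
It fails at once if the toolbox is tipped off its feet (angle between toolbox's own z axis and vertical above 0.08 rad).
It fails at once if a bystander (tin, tape roll, offcut) is moved more than 25 mm (distance of any of grease_tin, masking_tape_1, offcut_2 from where it was at the start of the episode above 0.025 m).
It also fails if it takes over 72 s, if anything falls off the work surface, if the arm or the gripper's body presses on something with over 40 N, if the wrist force passes 120 N, or if a joint passes its speed limit or range.

## Working session

There is one attempt and no reset: what is moved stays moved. The work goes in short steps, Python scripts to look and compute and a shell command to move; the robot and the scene stay as the last step left them, time stands still between calls to the robot, and variables do not carry over. Pictures are saved under pics/ and viewed, at most 13 in all, crops included, and the job is handed in when it is done.

```bash
ls; mkdir -p pics; python3 - <<'E'
from workcell import status, optics, env
import cv2
s=status.get_state(); print(s); print(env.tip_reach)
for n in("scene","top"):
    c=optics.read_camera(n); cv2.imwrite(f"pics/{n}0.png",c["frame"][:,:,::-1])
    print(n,{k:v for k,v in c.items() if k not in("frame","depth")})
E
```

```text
pics
{'clock': 0.0, 'joint_pos': array([-1.46960109e+00,  3.14004737e-01,  4.50001951e-02,  1.30356804e+00,
       -8.72001788e-06,  1.43121904e+00]), 'qvel': array([ 8.51063494e-05, -1.17504751e-03, -3.89691245e-04, -1.71279494e-03,
        7.25279441e-04, -9.90301313e-04]), 'tau': array([-3.08048448e-04, -4.80624855e+01,  2.98533136e+01,  1.93052553e-02,
       -1.19067636e-04, -1.83391001e-05]), 'tcp_pos': array([ 0.13707517, -0.55805231,  0.30301494]), 'orientation': array([-8.88045043e-04,  9.92761930e-01,  1.20095638e-01,  1.26837779e-05]), 'wrist_force': array([0.28059514, 0.52590903, 0.47345063]), 'ft_torque': array([-0.01274075,  0.0448898 , -0.00527796]), 'grip_force': 0.0, 'finger_gap': 0.08516621768992165}
0.0726
scene {'vfov': 57.468638808605185, 'cx': 314.9312833823074, 'cy': 200.82932538650942, 'k1': -0.0418843587257492, 'origin': array([0.25104972, 0.48394732, 0.75152259]), 'attitude': array([ 0.09220923, -0.21358047,  0.89962167, -0.36954254])}
top {'vfov': 48.85594569271028, 'cx': 322.4155563234712, 'cy': 204.1897806532229, 'k1': -0.07257107919371772, 'origin': array([ 0.47084401, -0.12220626,  1.1866581 ]), 'attitude': array([ 0.03946856, -0.70281823,  0.70930893, -0.0370084 ])}
```

View pics/top0.png

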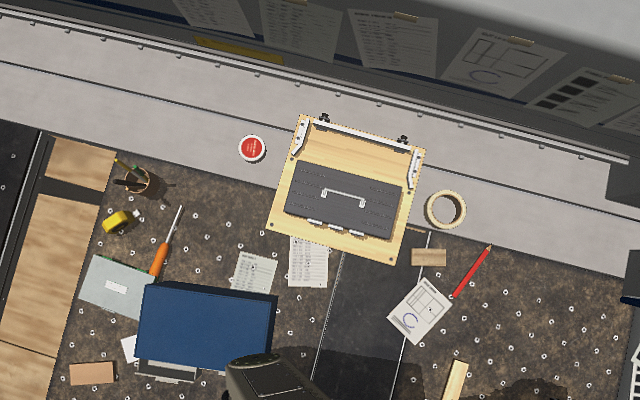

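View pics/scene0.png

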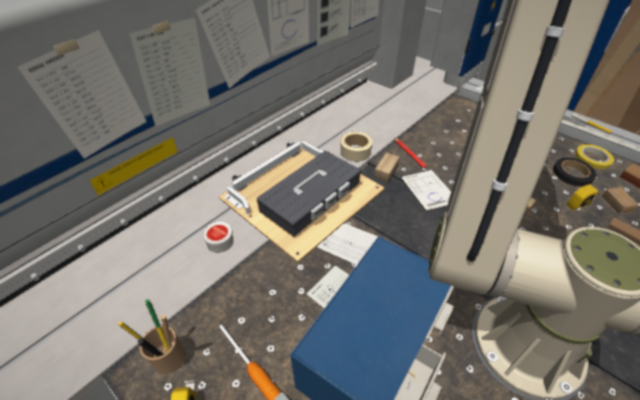

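The top view shows the board (corners about (301,114), (424,148), (391,265), (268,228)), with the toolbox at about (343,200) and its latches at about (330,228). The tin is at (252,149), the tape at (445,210), the offcut at (428,257), and a big blue box at (205,325).

```bash
cat > h.py <<'E'
import numpy as np, cv2
from workcell import status, optics, env
from scipy.spatial.transform import Rotation as R
def cam(n):
    c=optics.read_camera(n); f=200/np.tan(np.radians(c["vfov"]/2))
    c["K"]=np.array([[f,0,c["cx"]],[0,f,c["cy"]],[0,0,1]]); c["D"]=np.array([c["k1"],0,0,0,0])
    c["R"]=R.from_quat(np.roll(c["attitude"],-1)).as_matrix(); return c
def rays(c,px):
    u=cv2.undistortPoints(np.array(px,float).reshape(-1,1,2),c["K"],c["D"],None,None).reshape(-1,2)
    return np.c_[u,np.ones(len(u))]@c["R"].T
def atz(c,px,z):
    r=rays(c,px); return c["origin"]+r*((np.broadcast_to(z,len(r))-c["origin"][2])/r[:,2])[:,None]
def cloud(c):
    v,u=np.mgrid[0:400,0:640]; r=rays(c,np.c_[u.ravel(),v.ravel()])
    return (c["origin"]+r*c["depth"].reshape(-1,1)).reshape(400,640,3)
E
python3 - <<'E'
from h import *
c=cam("top"); im=c["frame"][:,:,::-1]
cv2.imwrite("pics/crop1.png",cv2.resize(im[105:273,258:440],None,fx=3.5,fy=3.5,interpolation=cv2.INTER_CUBIC))
P=cloud(c)
for u,v in [(205,310),(343,215),(330,150),(285,215),(428,257),(252,149),(445,193),(265,360),(240,300)]: print((u,v),P[v,u].round(3))
E
```

```text
(205, 310) [0.34  0.152 0.167]
(343, 215) [ 0.564 -0.171  0.075]
(330, 150) [ 0.746 -0.141  0.016]
(285, 215) [ 0.57  -0.018  0.01 ]
(428, 257) [ 0.455 -0.392  0.04 ]
(252, 149) [0.746 0.068 0.036]
(445, 193) [ 0.621 -0.441  0.046]
(265, 360) [0.251 0.001 0.264]
(240, 300) [0.362 0.072 0.164]
```

View pics/crop1.png

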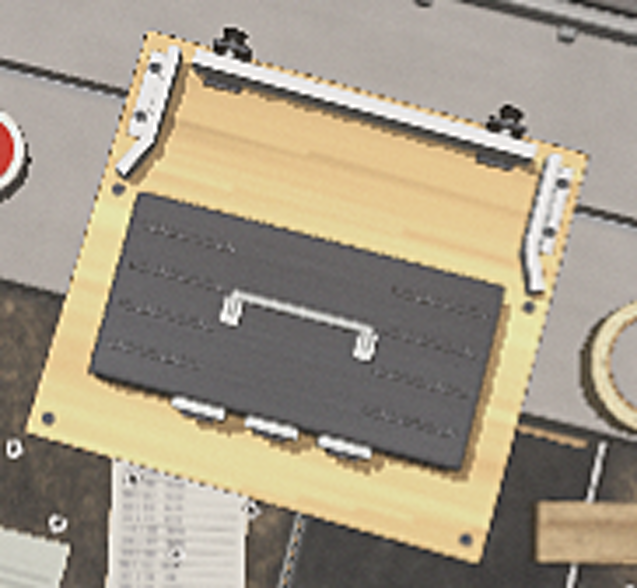

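The enlarged crop shows the board corners at (148,33), (587,155), (477,563) and (28,432), and the toolbox lid corners at (138,193), (504,288), (460,468) and (92,375). The guides sit beside the far end.

```bash
cat >> h.py <<'E'
def fit(q,p):  # 2D rigid: p = R q + t
    qc,pc=q-q.mean(0),p-p.mean(0)
    a=np.arctan2((qc[:,0]*pc[:,1]-qc[:,1]*pc[:,0]).sum(),(qc*pc).sum())
    M=np.array([[np.cos(a),-np.sin(a)],[np.sin(a),np.cos(a)]]); t=p.mean(0)-M@q.mean(0)
    return a,t,(p-q@M.T-t)
E
python3 - <<'E'
from h import *
c=cam("top")
f=lambda L:np.array(L)/3.5+[258,105]-0.36
B=atz(c,f([(148,33),(587,155),(477,563),(28,432)]),.012)[:,:2]
T=atz(c,f([(138,193),(504,288),(460,468),(92,375)]),.073)[:,:2]
a,t,r=fit(np.array([[.19,.18],[.19,-.18],[-.14,-.18],[-.14,.18]]),B); print("dock",np.degrees(a),t,(r*1e3).round(1).tolist())
b,s,r=fit(np.array([[.07,.14],[.07,-.14],[-.07,-.14],[-.07,.14]]),T); print("box",np.degrees(b),s,(r*1e3).round(1).tolist())
M=lambda a:np.array([[np.cos(a),-np.sin(a)],[np.sin(a),np.cos(a)]])
print("box in dock",M(a).T@(s-t),np.degrees(b-a))
for y in(.13,-.13):print("near",s+M(b)@[-.07,y])
for y in(.13,-.13):
  for x in (-.105,.03): print("dock",x,y,t+M(a)@[x,y])
E
```

```text
dock -16.602287268317077 [ 0.61737798 -0.17620597] [[-2.2, -1.0], [-0.3, 1.7], [1.5, 2.0], [1.1, -2.7]]
box -14.946958193769756 [ 0.6046612  -0.17100535] [[-0.9, -0.8], [-1.8, 2.3], [2.5, 1.7], [0.2, -3.2]]
box in dock [-0.01367258  0.00135029] 1.6553290745473217
near [ 0.57055986 -0.02734917]
near [ 0.50349944 -0.27855207]
dock -0.105 0.13 [ 0.55389976 -0.02162422]
dock 0.03 0.13 [ 0.68327177 -0.06019731]
dock -0.105 -0.13 [ 0.47961084 -0.27078512]
dock 0.03 -0.13 [ 0.60898285 -0.30935822]
```

```bash
cat >> h.py <<'E'
A=np.radians(-16.602); T0=np.array([.61738,-.17621]); MA=np.array([[np.cos(A),-np.sin(A)],[np.sin(A),np.cos(A)]])
def rep():
    s=status.get_state(); q=R.from_quat(np.roll(s["orientation"],-1)).as_matrix()
    p=MA.T@(s["tcp_pos"][:2]-T0); f=MA.T@s["wrist_force"][:2]
    print("t %.2f dock xy mm"%s["clock"],(p*1e3).round(1),"tip z %.1f"%((s["tcp_pos"][2]-env.tip_reach)*1e3),"yaw err %.2f"%(np.degrees(np.arctan2(q[1,0],q[0,0])-A)),"F",f.round(1),s["wrist_force"][2].round(1),"gap",round(s["finger_gap"],4),"tilt",q[:,2].round(3))
E
python3 -m handwheel '{"deltas":[[-1,0,0,0,1],[-1,0,0,0,1],[-1,0,0,0,1.0],[-1,0.48,-0.78,0,0],[-1,0.48,-0.78,0,0],[-1,0.48,-0.78,0,0],[-1,0.48,-0.78,0,0],[-1,0.48,-0.78,0,0],[-1,0.48,-0.78,0,0],[-1,0.48,-0.78,0,0],[-1,0.48,-0.78,0,0],[-1,0.48,-0.78,0,0],[-1,0.48,-0.78,0,0],[-1,0.48,-0.78,0,0],[-1,0.48,-0.78,0,0],[-1,0,0,0,0]]}' 20; python3 -c 'from h import *;rep()'
```

```text
clock: 2.2
tcp_pos: [0.4641, -0.2616, 0.3036]
orientation: [-0.0, 0.99, -0.139, -0.0]
wrist_force: [-0.9, 0.1, 0.2]
finger_gap: -0.0
grip_force: 0.0
t 2.20 dock xy mm [-122.5 -125.7] tip z 231.0 yaw err 0.61 F [-0.9 -0.1] 0.2 gap -0.0 tilt [-0.  0. -1.]
```

```bash

python3 -m handwheel '{"deltas":[[-1,0,0.1,0.8,0.06],[-1,0,0,0.9,0],[-1,0,0,0.9,0],[-1,0,0,0.9,0],[-1,0,0,0.8,0],[-1,0,0,0.65,0],[-1,0,0,0,0]]}'; python3 - <<'E'
from h import *;rep()
c=cam("top"); im=c["frame"][:,:,::-1]
cv2.imwrite("pics/crop2.png",cv2.resize(im[105:273,258:440],None,fx=3.5,fy=3.5,interpolation=cv2.INTER_CUBIC))
E
```

```text
clock: 3.08
tcp_pos: [0.4597, -0.2666, 0.104]
orientation: [-0.001, 0.989, -0.147, -0.002]
wrist_force: [0.3, 0.3, -0.3]
finger_gap: 0.0001
grip_force: 0.0
t 3.08 dock xy mm [-125.3 -131.6] tip z 31.4 yaw err -0.26 F [0.2 0.4] -0.3 gap 0.0001 tilt [-0.004  0.003 -1.   ]
```

View pics/crop2.png

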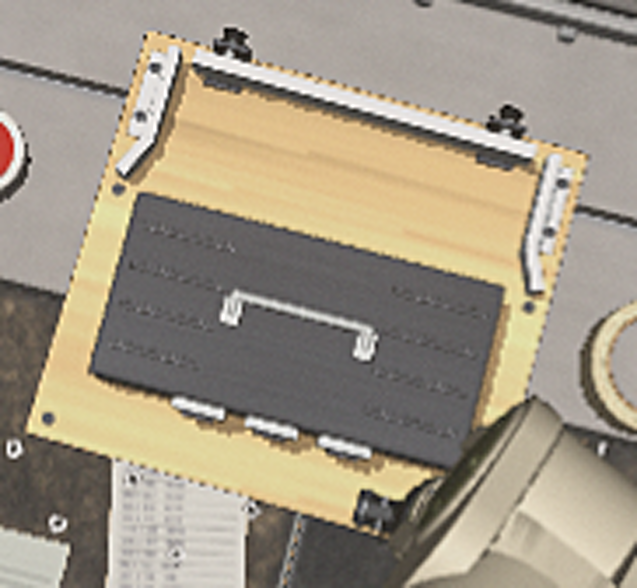

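The gripper stands behind the toolbox's right corner at about (400,505), clear of the latches at about (345,447). Next is a slow approach.

```bash

python3 -m handwheel '{"deltas":[[-1,0.25,0,0,0],[-1,0.25,0,0,0],[-1,0.05,0,0,0],[-1,0.05,0,0,0],[-1,0.05,0,0,0]]}'; python3 -c 'from h import *;rep()'
python3 -m handwheel '{"deltas":[[-1,0.05,0,0,0],[-1,0.05,0,0,0]]}'; python3 -c 'from h import *;rep()'
python3 -m handwheel '{"deltas":[[-1,0.05,0,0,0],[-1,0.05,0,0,0]]}'; python3 -c 'from h import *;rep()'
```

```text
clock: 3.75
tcp_pos: [0.4866, -0.2744, 0.1059]
orientation: [-0.0, 0.989, -0.146, -0.0]
wrist_force: [-0.1, -0.1, -0.4]
finger_gap: -0.0001
grip_force: 0.0
t 3.75 dock xy mm [ -97.2 -131.5] tip z 33.3 yaw err -0.19 F [-0.  -0.1] -0.4 gap -0.0001 tilt [-0.  0. -1.]
clock: 4.0
tcp_pos: [0.4905, -0.2757, 0.1059]
orientation: [0.0, 0.989, -0.146, -0.0]
wrist_force: [0.4, 0.0, 0.2]
finger_gap: -0.0005
grip_force: 0.0
t 4.00 dock xy mm [ -93.2 -131.6] tip z 33.3 yaw err -0.20 F [0.4 0.1] 0.2 gap -0.0005 tilt [-0. -0. -1.]
clock: 4.25
tcp_pos: [0.4928, -0.2762, 0.1054]
orientation: [-0.0, 0.989, -0.146, -0.002]
wrist_force: [-6.7, 1.5, 1.8]
finger_gap: 0.0001
grip_force: 0.0
t 4.25 dock xy mm [ -90.9 -131.4] tip z 32.8 yaw err -0.21 F [-6.9 -0.5] 1.8 gap 0.0001 tilt [-0.004  0.001 -1.   ]
```

```bash

python3 -m handwheel '{"deltas":[[-1,0.06,0,0,0],[-1,0.06,0,0,0],[-1,0.06,0,0,0]]}'; python3 -c 'from h import *;rep()'
python3 -m handwheel '{"deltas":[[-1,0.06,0,0,0],[-1,0.06,0,0,0],[-1,0.06,0,0,0]]}'; python3 -c 'from h import *;rep()'
```

```text
clock: 4.62
tcp_pos: [0.4988, -0.2783, 0.105]
orientation: [-0.0, 0.989, -0.146, -0.003]
wrist_force: [-8.3, 0.4, 1.2]
finger_gap: -0.0001
grip_force: 0.0
t 4.62 dock xy mm [ -84.5 -131.7] tip z 32.4 yaw err -0.24 F [-8.  -1.9] 1.2 gap -0.0001 tilt [-0.006  0.001 -1.   ]
clock: 5.0
tcp_pos: [0.5057, -0.2806, 0.105]
orientation: [-0.0, 0.989, -0.147, -0.003]
wrist_force: [-7.7, 0.3, 1.7]
finger_gap: 0.0001
grip_force: 0.0
t 5.00 dock xy mm [ -77.2 -131.9] tip z 32.4 yaw err -0.25 F [-7.4 -1.9] 1.7 gap 0.0001 tilt [-0.006  0.001 -1.   ]
```

```bash

python3 -m handwheel '{"deltas":[[-1,0.06,0,0,0],[-1,0.06,0,0,0],[-1,0.06,0,0,0]]}'; python3 -c 'from h import *;rep()'
python3 -m handwheel '{"deltas":[[-1,-0.4,0,0,0],[-1,-0.95,0,0,0],[-1,0,-0.5,0,0],[-1,0,-1,0,0],[-1,0,-1,0,0],[-1,0,-1,0,0],[-1,0,-1,0,0],[-1,0,-1,0,0],[-1,0,-1,0,0],[-1,0,0,0,0]]}'; python3 - <<'E'
from h import *;rep()
c=cam("top"); im=c["frame"][:,:,::-1]
cv2.imwrite("pics/crop3.png",cv2.resize(im[105:273,258:440],None,fx=3.5,fy=3.5,interpolation=cv2.INTER_CUBIC))
E
```

```text
clock: 5.38
tcp_pos: [0.5126, -0.2828, 0.105]
orientation: [-0.0, 0.989, -0.147, -0.003]
wrist_force: [-7.5, -0.7, 1.2]
finger_gap: -0.0001
grip_force: 0.0
t 5.38 dock xy mm [ -70. -132.] tip z 32.4 yaw err -0.26 F [-7.  -2.8] 1.2 gap -0.0001 tilt [-0.006  0.001 -1.   ]
clock: 6.62
tcp_pos: [0.5307, -0.0472, 0.1062]
orientation: [-0.011, 0.992, -0.124, 0.002]
wrist_force: [-0.1, -1.0, 0.7]
finger_gap: 0.0003
grip_force: 0.0
t 6.62 dock xy mm [-119.9   98.8] tip z 33.6 yaw err 2.33 F [ 0.2 -1. ] 0.7 gap 0.0003 tilt [ 0.006  0.022 -1.   ]
```

View pics/crop3.png

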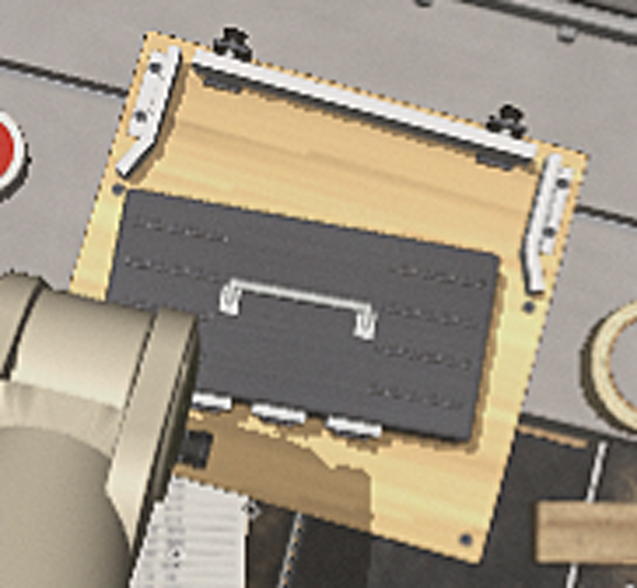

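The toolbox has turned: its lid corners are now (126,189), (498,256) and about (470,440). Its right end is ahead and it has shifted slightly left. The gripper is left of the latches.

```bash

python3 -m handwheel '{"deltas":[[-1,0,0,0,0],[-1,0,0,0,0]]}'; python3 - <<'E'
from h import *;rep()
c=cam("top")
f=lambda L:np.array(L)/3.5+[258,105]-0.36
T=atz(c,f([(126,189),(498,256),(472,440)]),.073)[:,:2]
b,s,r=fit(np.array([[.07,.14],[.07,-.14],[-.07,-.14]]),T)
print(MA.T@(s-T0),np.degrees(b-A),(r*1e3).round(1).tolist())
E
```

```text
clock: 6.92
tcp_pos: [0.5299, -0.0491, 0.1062]
orientation: [-0.011, 0.992, -0.126, 0.001]
wrist_force: [-0.1, 0.0, 0.4]
finger_gap: -0.0003
grip_force: 0.0
t 6.92 dock xy mm [-120.1   96.8] tip z 33.6 yaw err 2.15 F [-0.1 -0. ] 0.4 gap -0.0003 tilt [ 0.006  0.022 -1.   ]
[-0.00290593  0.00581458] 6.161775532646525 [[0.1, -1.0], [-1.6, 1.9], [1.5, -0.9]]
```

```bash

python3 -m handwheel '{"deltas":[[-1,0,-0.42,0,0.2],[-1,0,-0.4,0,0],[-1,0.1,0,0,0],[-1,0.2,0,0,0],[-1,0.1,0,0,0],[-1,0.04,0,0,0]]}'; python3 -c 'from h import *;rep()'
python3 -m handwheel '{"deltas":[[-1,0.06,0,0,0],[-1,0.06,0,0,0],[-1,0.06,0,0,0]]}'; python3 -c 'from h import *;rep()'
```

```text
clock: 7.72
tcp_pos: [0.549, -0.0468, 0.107]
orientation: [-0.021, 0.992, -0.124, 0.002]
wrist_force: [0.5, -0.0, -0.3]
finger_gap: 0.0
grip_force: 0.0
t 7.72 dock xy mm [-102.5  104.5] tip z 34.4 yaw err 2.41 F [0.5 0.1] -0.3 gap 0.0 tilt [ 0.009  0.042 -0.999]
clock: 8.1
tcp_pos: [0.5557, -0.0485, 0.1071]
orientation: [-0.021, 0.992, -0.124, 0.002]
wrist_force: [0.3, -0.2, 0.3]
finger_gap: -0.0001
grip_force: 0.0
t 8.10 dock xy mm [-95.6 104.8] tip z 34.5 yaw err 2.40 F [ 0.3 -0.1] 0.3 gap -0.0001 tilt [ 0.009  0.042 -0.999]
```

```bash
python3 -c 'from h import *;print(status.get_state()["joint_pos"].round(3))'
```

```text
[-0.249  0.416 -0.317  0.839  0.043  3.141]
```

Joint 6 is at its upper limit (3.141), so I'll back off and give the tool a half turn, which gives the same finger geometry.

```bash

python3 -m handwheel '{"deltas":[[-1,-0.6,0,0,0],[-1,0,0,0,-1],[-1,0,0,0,-1],[-1,0,0,0,-1],[-1,0,0,0,-1],[-1,0,0,0,-1],[-1,0,0,0,-1],[-1,0,0,0,-1],[-1,0,0,0,-1],[-1,0,0,0,-1],[-1,0,0,0,-1],[-1,0,0,0,-1],[-1,0,0,0,-1],[-1,0,0,0,-1],[-1,0,0,0,-1],[-1,0,0,0,-1],[-1,0,0,0,-1],[-1,0,0,0,-1],[-1,0,0,0,-0.8]]}';python3 -m handwheel '{"deltas":[[-1,0,0,0,0]]}'; python3 -c 'from h import *;rep();print(status.get_state()["joint_pos"].round(3))'
```

```text
clock: 10.48
tcp_pos: [0.5323, -0.0426, 0.1071]
orientation: [0.002, 0.138, 0.99, 0.021]
wrist_force: [-0.3, 0.5, 0.1]
finger_gap: 0.0005
grip_force: 0.0
clock: 10.6
tcp_pos: [0.5324, -0.0426, 0.1071]
orientation: [0.002, 0.142, 0.99, 0.021]
wrist_force: [-0.2, -0.2, -0.1]
finger_gap: 0.0002
grip_force: 0.0
t 10.60 dock xy mm [-119.6  103.8] tip z 34.5 yaw err 180.32 F [-0.1 -0.3] -0.1 gap 0.0002 tilt [ 0.009  0.042 -0.999]
[-0.249  0.377 -0.379  0.816  0.043  0.035]
```

```bash

python3 -m handwheel '{"deltas":[[-1,0,0.3,0.03,0.03],[-1,0,0.27,0.03,0],[-1,-0.2,0,0,0],[-1,-0.2,0,0,0],[-1,-0.06,0,0,0],[-1,-0.06,0,0,0],[-1,-0.06,0,0,0]]}'; python3 -c 'from h import *;rep()'
python3 -m handwheel '{"deltas":[[-1,-0.06,0,0,0],[-1,-0.06,0,0,0],[-1,-0.06,0,0,0]]}'; python3 -c 'from h import *;rep()'
```

```text
clock: 11.48
tcp_pos: [0.561, -0.0274, 0.1055]
orientation: [0.001, 0.144, 0.989, 0.021]
wrist_force: [0.4, 0.3, 0.3]
finger_gap: -0.0003
grip_force: 0.0
t 11.47 dock xy mm [-96.6 126.5] tip z 32.9 yaw err 180.09 F [0.2 0.4] 0.3 gap -0.0003 tilt [ 0.009  0.042 -0.999]
clock: 11.85
tcp_pos: [0.5652, -0.0282, 0.1046]
orientation: [-0.001, 0.143, 0.989, 0.022]
wrist_force: [-6.1, 3.4, 1.8]
finger_gap: 0.0001
grip_force: 0.0
t 11.85 dock xy mm [-92.3 126.9] tip z 32.0 yaw err 180.14 F [-6.8  1.5] 1.8 gap 0.0001 tilt [ 0.004  0.044 -0.999]
```

```bash

python3 -m handwheel '{"deltas":[[-1,-0.07,0,0,0],[-1,-0.08,0,0,0],[-1,-0.08,0,0,0],[-1,-0.08,0,0,0],[-1,-0.08,0,0,0]]}'; python3 -c 'from h import *;rep()'
python3 -m handwheel '{"deltas":[[-1,-0.08,0,0,0],[-1,-0.08,0,0,0],[-1,-0.08,0,0,0],[-1,-0.08,0,0,0],[-1,-0.08,0,0,0],[-1,-0.08,0,0,0],[-1,-0.08,0,0,0]]}'; python3 -c 'from h import *;rep()'
```

```text
clock: 12.48
tcp_pos: [0.5803, -0.0327, 0.1045]
orientation: [-0.001, 0.143, 0.989, 0.022]
wrist_force: [-5.2, 3.2, 0.7]
finger_gap: 0.0002
grip_force: 0.0
t 12.47 dock xy mm [-76.5 126.9] tip z 31.9 yaw err 180.14 F [-5.9  1.6] 0.7 gap 0.0002 tilt [ 0.004  0.044 -0.999]
clock: 13.35
tcp_pos: [0.6016, -0.0385, 0.1043]
orientation: [-0.002, 0.143, 0.989, 0.023]
wrist_force: [-6.1, 4.8, 1.5]
finger_gap: 0.0001
grip_force: 0.0
t 13.35 dock xy mm [-54.5 127.4] tip z 31.7 yaw err 180.15 F [-7.2  2.8] 1.5 gap 0.0001 tilt [ 0.003  0.045 -0.999]
```

```bash

python3 -m handwheel '{"deltas":[[-1,0.3,0,0,0],[-1,0.75,0,0,0],[-1,0,-0.5,-0.03,0],[-1,0,-1,-0.04,0],[-1,0,-1,-0.04,0],[-1,0,-1,-0.04,0],[-1,0,-1,-0.04,0],[-1,0,-1,-0.04,0],[-1,0,-1,-0.04,0],[-1,0,0,0,0]]}'; python3 - <<'E'
from h import *;rep();print(status.get_state()["joint_pos"].round(3))
c=cam("top"); im=c["frame"][:,:,::-1]
cv2.imwrite("pics/crop4.png",cv2.resize(im[105:273,258:440],None,fx=3.5,fy=3.5,interpolation=cv2.INTER_CUBIC))
E
```

```text
clock: 14.6
tcp_pos: [0.4898, -0.2815, 0.1057]
orientation: [0.003, 0.146, 0.989, 0.02]
wrist_force: [-0.5, 0.7, -0.4]
finger_gap: 0.0002
grip_force: 0.0
t 14.60 dock xy mm [ -92.2 -137.3] tip z 33.1 yaw err 179.83 F [-0.7  0.5] -0.4 gap 0.0002 tilt [ 0.012  0.04  -0.999]
[-0.679  0.438 -0.285  0.864  0.038 -0.387]
```

View pics/crop4.png

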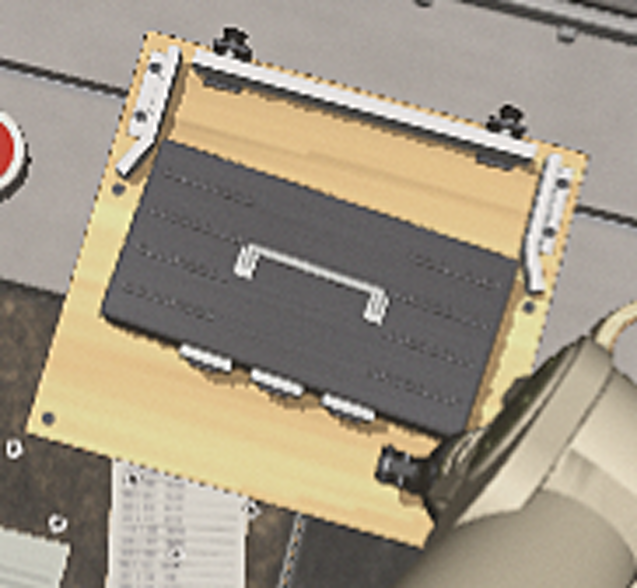

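The lid corners are now about (160,141), (519,261), (463,437) and (104,314), with the left end ahead. The gripper is behind the right corner.

```bash
cat >> h.py <<'E'
def box(c,px):
    f=np.array(px)/3.5+[258,105]-0.36
    T=atz(c,f,.073)[:,:2]; b,s,r=fit(np.array([[.07,.14],[.07,-.14],[-.07,-.14],[-.07,.14]])[:len(px)],T)
    print("box",((MA.T@(s-T0))*1e3).round(1),np.degrees(b-A).round(2),(r*1e3).round(1).tolist())
E
python3 - <<'E'
from h import *
c=cam("top");box(c,[(160,141),(519,261),(463,437),(104,314)])
g=lambda q,z:(MA.T@(atz(c,np.array(q)/3.5+[258,105]-0.36,z)[:,:2]-T0).T).T*1e3
print("guides top", g([(178,50),(162,133),(118,168),(548,158),(527,240),(531,292)],.040).round(1).tolist())
E
```

```text
box [19.3  0.9] -2.65 [[-1.9, 0.8], [-1.8, 2.4], [1.9, 0.8], [1.8, -4.0]]
guides top [[173.4, 148.4], [107.4, 141.8], [72.1, 166.3], [170.3, -145.9], [104.6, -146.5], [67.0, -159.6]]
```

```bash

python3 -m handwheel '{"deltas":[[-1,-0.2,0.1,0,0],[-1,-0.25,0,0,0],[-1,-0.06,0,0,0],[-1,-0.06,0,0,0],[-1,-0.06,0,0,0],[-1,-0.06,0,0,0]]}'; python3 -c 'from h import *;rep()'
python3 -m handwheel '{"deltas":[[-1,-0.07,0,0,0],[-1,-0.07,0,0,0],[-1,-0.07,0,0,0],[-1,-0.07,0,0,0],[-1,-0.07,0,0,0]]}'; python3 -c 'from h import *;rep()'
```

```text
clock: 15.45
tcp_pos: [0.5155, -0.2806, 0.1045]
orientation: [-0.001, 0.144, 0.989, 0.022]
wrist_force: [-6.4, 0.6, 1.2]
finger_gap: -0.0003
grip_force: 0.0
t 15.45 dock xy mm [ -67.8 -129.2] tip z 31.9 yaw err 180.08 F [-6.4 -1.2] 1.2 gap -0.0003 tilt [ 0.004  0.044 -0.999]
clock: 16.08
tcp_pos: [0.5288, -0.2849, 0.1044]
orientation: [-0.001, 0.144, 0.989, 0.022]
wrist_force: [-7.1, 1.7, 1.6]
finger_gap: 0.0
grip_force: 0.0
t 16.07 dock xy mm [ -53.9 -129.5] tip z 31.8 yaw err 180.05 F [-7.3 -0.4] 1.6 gap 0.0 tilt [ 0.004  0.044 -0.999]
```

Good. 12 mm more, then over to the left.

```bash

python3 -m handwheel '{"deltas":[[-1,-0.07,0,0,0],[-1,-0.07,0,0,0],[-1,-0.07,0,0,0],[-1,-0.07,0,0,0]]}'; python3 -c 'from h import *;rep()'
python3 -m handwheel '{"deltas":[[-1,0.3,0,0,0],[-1,0.75,0,0,0],[-1,0,0.3,0.03,0],[-1,0,1,0.04,0],[-1,0,1,0.04,0],[-1,0,1,0.04,0],[-1,0,1,0.04,0],[-1,0,1,0.04,0],[-1,0,1,0.04,0],[-1,0,0,0,0]]}'; python3 - <<'E'
from h import *;rep();print(status.get_state()["joint_pos"].round(3))
c=cam("top"); im=c["frame"][:,:,::-1]
cv2.imwrite("pics/crop5.png",cv2.resize(im[105:273,258:440],None,fx=3.5,fy=3.5,interpolation=cv2.INTER_CUBIC))
E
```

```text
clock: 16.58
tcp_pos: [0.5393, -0.2883, 0.1044]
orientation: [-0.001, 0.144, 0.989, 0.022]
wrist_force: [-8.2, -0.6, 1.8]
finger_gap: 0.0
grip_force: 0.0
t 16.57 dock xy mm [ -42.8 -129.8] tip z 31.8 yaw err 180.05 F [-7.6 -2.9] 1.8 gap 0.0 tilt [ 0.004  0.043 -0.999]
clock: 17.82
tcp_pos: [0.5743, -0.032, 0.1057]
orientation: [0.002, 0.141, 0.99, 0.022]
wrist_force: [0.2, -0.2, 0.0]
finger_gap: 0.0003
grip_force: 0.0
t 17.82 dock xy mm [-82.5 125.9] tip z 33.1 yaw err 180.37 F [ 0.3 -0.2] 0.0 gap 0.0003 tilt [ 0.011  0.043 -0.999]
[-0.213  0.444 -0.275  0.85   0.044  0.07 ]
```

View pics/crop5.png

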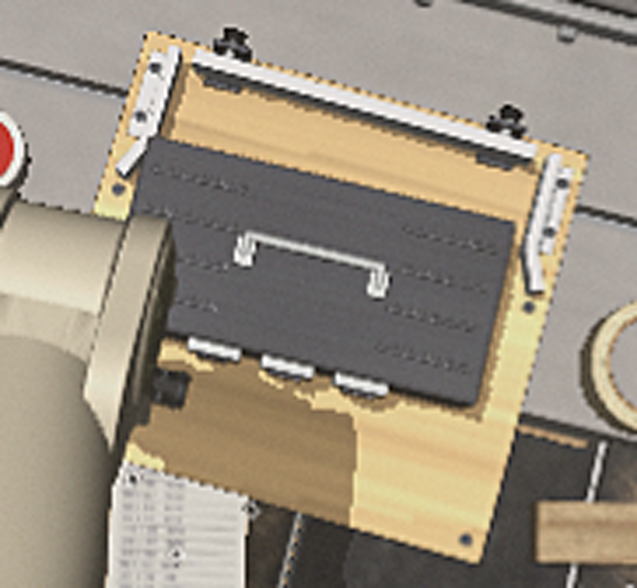

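The lid corners are now about (150,138), (516,221) and (479,405), with the right end ahead and the far-left corner at the mouth of the left guide.

```bash

python3 - <<'E'
from h import *
c=cam("top");box(c,[(150,138),(516,221),(479,405)])
E
```

```text
box [31.6  3.8] 3.15 [[-0.6, -1.8], [-0.2, 1.7], [0.8, 0.1]]
```

```bash

python3 -m handwheel '{"deltas":[[-1,-0.2,0,0,0.03],[-1,-0.3,0,0,0],[-1,-0.06,0,0,0],[-1,-0.06,0,0,0],[-1,-0.06,0,0,0],[-1,-0.06,0,0,0]]}'; python3 -c 'from h import *;rep()'
python3 -m handwheel '{"deltas":[[-1,-0.07,0,0,0],[-1,-0.07,0,0,0],[-1,-0.07,0,0,0],[-1,-0.07,0,0,0]]}'; python3 -c 'from h import *;rep()'
```

```text
clock: 18.68
tcp_pos: [0.6015, -0.0435, 0.1053]
orientation: [0.001, 0.146, 0.989, 0.022]
wrist_force: [-4.4, 1.0, 0.9]
finger_gap: -0.0001
grip_force: 0.0
t 18.68 dock xy mm [-53.1 122.7] tip z 32.7 yaw err 179.81 F [-4.5 -0.3] 0.9 gap -0.0001 tilt [ 0.009  0.042 -0.999]
clock: 19.18
tcp_pos: [0.6096, -0.0454, 0.1043]
orientation: [-0.002, 0.146, 0.989, 0.022]
wrist_force: [-6.6, 4.2, 1.5]
finger_gap: 0.0001
grip_force: 0.0
t 19.18 dock xy mm [-44.8 123.1] tip z 31.7 yaw err 179.86 F [-7.5  2.1] 1.5 gap 0.0001 tilt [ 0.003  0.044 -0.999]
```

```bash

python3 -m handwheel '{"deltas":[[-1,-0.07,0,0,0],[-1,-0.07,0,0,0]]}'; python3 -c 'from h import *;rep()'
python3 -m handwheel '{"deltas":[[-1,-0.07,0,0,0],[-1,-0.07,0,0,0]]}'; python3 -c 'from h import *;rep()'
```

```text
clock: 19.42
tcp_pos: [0.6148, -0.047, 0.1042]
orientation: [-0.002, 0.146, 0.989, 0.022]
wrist_force: [-6.2, 2.0, 0.6]
finger_gap: 0.0
grip_force: 0.0
t 19.43 dock xy mm [-39.4 123.1] tip z 31.6 yaw err 179.85 F [-6.5  0.1] 0.6 gap 0.0 tilt [ 0.003  0.044 -0.999]
clock: 19.68
tcp_pos: [0.6201, -0.0485, 0.1042]
orientation: [-0.002, 0.146, 0.989, 0.022]
wrist_force: [-7.0, 4.3, 3.0]
finger_gap: -0.0
grip_force: 0.0
t 19.68 dock xy mm [-33.8 123.2] tip z 31.6 yaw err 179.85 F [-7.9  2.1] 3.0 gap -0.0 tilt [ 0.003  0.045 -0.999]
```

```bash

python3 -m handwheel '{"deltas":[[-1,0.3,0,0,0],[-1,0.55,0,0,0],[-1,0,-0.4,-0.03,0],[-1,0,-1,-0.04,0],[-1,0,-1,-0.04,0],[-1,0,-1,-0.04,0],[-1,0,-1,-0.04,0],[-1,0,-1,-0.04,0],[-1,0,-1,-0.04,0],[-1,0,0,0,0]]}'; python3 - <<'E'
from h import *;rep()
c=cam("top"); im=c["frame"][:,:,::-1]
cv2.imwrite("pics/crop6.png",cv2.resize(im[105:273,258:440],None,fx=3.5,fy=3.5,interpolation=cv2.INTER_CUBIC))
E
```

```text
clock: 20.92
tcp_pos: [0.5161, -0.2895, 0.1056]
orientation: [0.003, 0.148, 0.989, 0.02]
wrist_force: [-0.1, 0.8, 0.5]
finger_gap: 0.0001
grip_force: 0.0
t 20.93 dock xy mm [ -64.7 -137.5] tip z 33.0 yaw err 179.53 F [-0.3  0.7] 0.5 gap 0.0001 tilt [ 0.011  0.04  -0.999]
```

View pics/crop6.png

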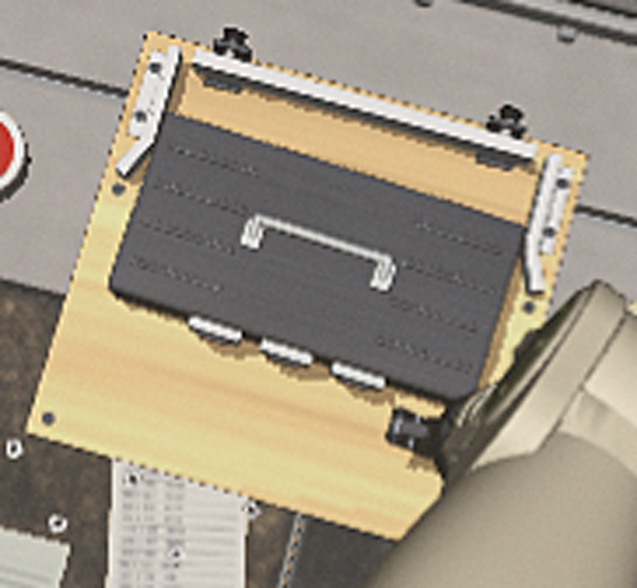

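The lid corners are now about (165,116), (524,223), (473,398) and (112,290), with the far face entering the guides and the left end slightly ahead.

```bash
python3 - <<'E'
from h import *
c=cam("top");box(c,[(165,116),(524,223),(473,398),(112,290)])
E
python3 -m handwheel '{"deltas":[[-1,-0.1,0.15,0,0.02],[-1,-0.3,0,0,0],[-1,-0.06,0,0,0],[-1,-0.06,0,0,0],[-1,-0.06,0,0,0],[-1,-0.06,0,0,0]]}'; python3 -c 'from h import *;rep()'
python3 -m handwheel '{"deltas":[[-1,-0.07,0,0,0],[-1,-0.07,0,0,0],[-1,-0.07,0,0,0]]}'; python3 -c 'from h import *;rep()'
```

```text
box [43.1  2.2] -0.76 [[-2.6, -1.1], [-1.9, 2.7], [3.2, 2.0], [1.2, -3.6]]
clock: 21.78
tcp_pos: [0.5408, -0.2863, 0.1046]
orientation: [-0.001, 0.148, 0.989, 0.022]
wrist_force: [-7.8, 0.6, 2.5]
finger_gap: 0.0
grip_force: 0.0
t 21.77 dock xy mm [ -42.  -127.4] tip z 32.0 yaw err 179.59 F [-7.6 -1.6] 2.5 gap 0.0 tilt [ 0.005  0.044 -0.999]
clock: 22.15
tcp_pos: [0.5483, -0.2891, 0.1045]
orientation: [-0.001, 0.148, 0.989, 0.022]
wrist_force: [-8.3, 0.5, 1.3]
finger_gap: 0.0001
grip_force: 0.0
t 22.15 dock xy mm [ -34.  -127.9] tip z 31.9 yaw err 179.55 F [-8.1 -1.8] 1.3 gap 0.0001 tilt [ 0.004  0.044 -0.999]
```

```bash

python3 -m handwheel '{"deltas":[[-1,-0.07,0,0,0],[-1,-0.07,0,0,0]]}'; python3 -c 'from h import *;rep()'
python3 -m handwheel '{"deltas":[[-1,-0.07,0,0,0],[-1,-0.05,0,0,0]]}'; python3 -c 'from h import *;rep()'
python3 -m handwheel '{"deltas":[[-1,0.3,0,0,0],[-1,0.75,0,0,0],[-1,0,0.35,0.03,0],[-1,0,1,0.04,0],[-1,0,1,0.04,0],[-1,0,1,0.04,0],[-1,0,1,0.04,0],[-1,0,1,0.04,0],[-1,0,1,0.04,0],[-1,0,0,0,0]]}';  python3 -c 'from h import *;rep()'
```

```text
clock: 22.4
tcp_pos: [0.5535, -0.2908, 0.1044]
orientation: [-0.002, 0.148, 0.989, 0.022]
wrist_force: [-8.6, 0.4, 1.3]
finger_gap: 0.0
grip_force: 0.0
t 22.40 dock xy mm [ -28.5 -128.1] tip z 31.8 yaw err 179.56 F [-8.3 -2.1] 1.3 gap 0.0 tilt [ 0.003  0.043 -0.999]
clock: 22.65
tcp_pos: [0.5578, -0.292, 0.1042]
orientation: [-0.002, 0.148, 0.989, 0.022]
wrist_force: [-8.1, 0.8, 1.4]
finger_gap: 0.0002
grip_force: 0.0
t 22.65 dock xy mm [ -24. -128.] tip z 31.6 yaw err 179.56 F [-8.  -1.5] 1.4 gap 0.0002 tilt [ 0.003  0.044 -0.999]
clock: 23.9
tcp_pos: [0.5959, -0.0341, 0.1059]
orientation: [0.002, 0.145, 0.989, 0.022]
wrist_force: [-1.0, -0.0, 0.1]
finger_gap: -0.0002
grip_force: 0.0
t 23.90 dock xy mm [-61.1 130. ] tip z 33.3 yaw err 179.88 F [-1.  -0.3] 0.1 gap -0.0002 tilt [ 0.011  0.043 -0.999]
```

```bash

python3 -m handwheel '{"deltas":[[-1,-0.2,0,0,0.0],[-1,-0.3,0,0,0],[-1,-0.06,0,0,0],[-1,-0.06,0,0,0],[-1,-0.06,0,0,0],[-1,-0.06,0,0,0]]}'; python3 -c 'from h import *;rep()'
python3 -m handwheel '{"deltas":[[-1,-0.07,0,0,0],[-1,-0.07,0,0,0],[-1,-0.07,0,0,0]]}'; python3 -c 'from h import *;rep()'
python3 -m handwheel '{"deltas":[[-1,-0.07,0,0,0],[-1,-0.07,0,0,0]]}'; python3 -c 'from h import *;rep()'
```

```text
clock: 24.65
tcp_pos: [0.6221, -0.0458, 0.1051]
orientation: [0.0, 0.148, 0.989, 0.022]
wrist_force: [-5.1, 2.2, 2.2]
finger_gap: -0.0001
grip_force: 0.0
t 24.65 dock xy mm [-32.8 126.3] tip z 32.5 yaw err 179.61 F [-5.5  0.7] 2.2 gap -0.0001 tilt [ 0.007  0.043 -0.999]
clock: 25.02
tcp_pos: [0.6286, -0.0471, 0.1044]
orientation: [-0.001, 0.147, 0.989, 0.022]
wrist_force: [-6.4, 3.1, 1.5]
finger_gap: -0.0001
grip_force: 0.0
t 25.02 dock xy mm [-26.1 126.9] tip z 31.8 yaw err 179.66 F [-7.   1.1] 1.5 gap -0.0001 tilt [ 0.004  0.044 -0.999]
clock: 25.28
tcp_pos: [0.6338, -0.0486, 0.1043]
orientation: [-0.002, 0.147, 0.989, 0.022]
wrist_force: [-6.9, 2.7, 1.4]
finger_gap: 0.0001
grip_force: 0.0
t 25.27 dock xy mm [-20.7 127. ] tip z 31.7 yaw err 179.65 F [-7.4  0.6] 1.4 gap 0.0001 tilt [ 0.003  0.045 -0.999]
```

```bash

python3 -m handwheel '{"deltas":[[-1,-0.07,0,0,0],[-1,-0.07,0,0,0],[-1,-0.03,0,0,0]]}'; python3 -c 'from h import *;rep()'
python3 -m handwheel '{"deltas":[[-1,0.3,0,0,0],[-1,0.5,0,0,0],[-1,0,-0.35,-0.03,0],[-1,0,-1,-0.04,0],[-1,0,-1,-0.04,0],[-1,0,-1,-0.04,0],[-1,0,-1,-0.04,0],[-1,0,-1,-0.04,0],[-1,0,-1,-0.04,0],[-1,0,0,0,0]]}'; python3 - <<'E'
from h import *;rep()
c=cam("top"); im=c["frame"][:,:,::-1]
cv2.imwrite("pics/crop7.png",cv2.resize(im[105:273,258:440],None,fx=3.5,fy=3.5,interpolation=cv2.INTER_CUBIC))
E
```

```text
clock: 25.65
tcp_pos: [0.6404, -0.0507, 0.1043]
orientation: [-0.002, 0.147, 0.989, 0.022]
wrist_force: [-7.0, 3.1, 1.2]
finger_gap: 0.0004
grip_force: 0.0
t 25.65 dock xy mm [-13.8 126.9] tip z 31.7 yaw err 179.65 F [-7.6  1. ] 1.2 gap 0.0004 tilt [ 0.003  0.044 -0.999]
clock: 26.9
tcp_pos: [0.5377, -0.2899, 0.1058]
orientation: [0.003, 0.15, 0.988, 0.02]
wrist_force: [0.9, 1.0, 0.7]
finger_gap: 0.0003
grip_force: 0.0
t 26.90 dock xy mm [ -43.9 -131.7] tip z 33.2 yaw err 179.33 F [0.6 1.2] 0.7 gap 0.0003 tilt [ 0.011  0.04  -0.999]
```

View pics/crop7.png

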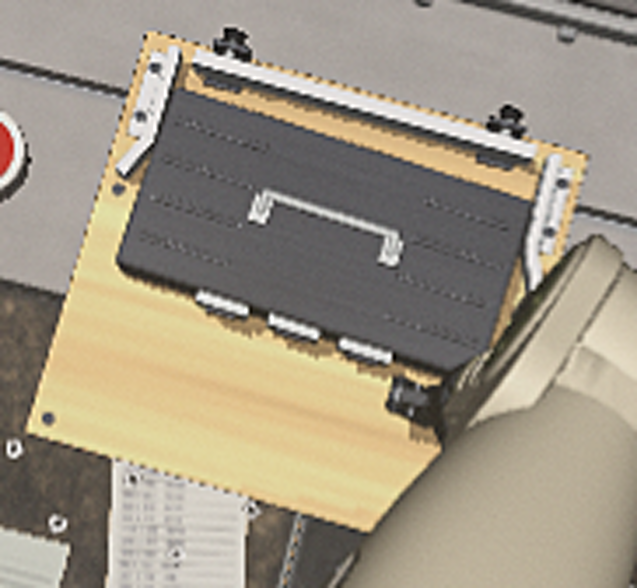

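The far corners are at (172,90) and (533,198), both inside the guides, with a gap left to the bar. The gripper is behind the right corner.

```bash

python3 -m handwheel '{"deltas":[[-1,-0.15,0.05,0,0.0],[-1,-0.2,0,0,0],[-1,-0.06,0,0,0],[-1,-0.06,0,0,0],[-1,-0.06,0,0,0]]}'; python3 -c 'from h import *;rep()'
python3 -m handwheel '{"deltas":[[-1,-0.07,0,0,0],[-1,-0.07,0,0,0],[-1,-0.07,0,0,0]]}'; python3 -c 'from h import *;rep()'
python3 -m handwheel '{"deltas":[[-1,-0.07,0,0,0],[-1,-0.07,0,0,0]]}'; python3 -c 'from h import *;rep()'
```

```text
clock: 27.58
tcp_pos: [0.5588, -0.2896, 0.1052]
orientation: [0.001, 0.148, 0.989, 0.022]
wrist_force: [-4.0, 0.8, 1.4]
finger_gap: 0.0
grip_force: 0.0
t 27.57 dock xy mm [ -23.7 -125.4] tip z 32.6 yaw err 179.63 F [-4.  -0.3] 1.4 gap 0.0 tilt [ 0.008  0.042 -0.999]
clock: 27.95
tcp_pos: [0.5646, -0.2918, 0.1045]
orientation: [-0.001, 0.148, 0.989, 0.022]
wrist_force: [-7.2, 1.3, 2.0]
finger_gap: 0.0001
grip_force: 0.0
t 27.95 dock xy mm [ -17.5 -125.9] tip z 31.9 yaw err 179.56 F [-7.3 -0.8] 2.0 gap 0.0001 tilt [ 0.004  0.044 -0.999]
clock: 28.2
tcp_pos: [0.5699, -0.2935, 0.1044]
orientation: [-0.001, 0.148, 0.989, 0.022]
wrist_force: [-8.1, -0.5, 1.3]
finger_gap: -0.0003
grip_force: 0.0
t 28.20 dock xy mm [ -12.  -125.9] tip z 31.8 yaw err 179.57 F [-7.7 -2.8] 1.3 gap -0.0003 tilt [ 0.004  0.044 -0.999]
```

```bash

python3 -m handwheel '{"deltas":[[-1,-0.07,0,0,0],[-1,-0.07,0,0,0],[-1,-0.06,0,0,0]]}'; python3 -c 'from h import *;rep()'
python3 -m handwheel '{"deltas":[[-1,0.3,0,0,0],[-1,0.6,0,0,0],[-1,0,0.35,0.03,0],[-1,0,1,0.04,0],[-1,0,1,0.04,0],[-1,0,1,0.04,0],[-1,0,1,0.04,0],[-1,0,1,0.04,0],[-1,0,1,0.04,0],[-1,0,0,0,0]]}';  python3 -c 'from h import *;rep()'
```

```text
clock: 28.58
tcp_pos: [0.5771, -0.296, 0.1043]
orientation: [-0.002, 0.148, 0.989, 0.022]
wrist_force: [-8.4, 0.9, 1.4]
finger_gap: 0.0001
grip_force: 0.0
t 28.57 dock xy mm [  -4.3 -126.2] tip z 31.7 yaw err 179.56 F [-8.3 -1.5] 1.4 gap 0.0001 tilt [ 0.003  0.044 -0.999]
clock: 29.82
tcp_pos: [0.621, -0.0393, 0.1058]
orientation: [0.002, 0.145, 0.989, 0.022]
wrist_force: [0.3, -0.9, 0.4]
finger_gap: -0.0002
grip_force: 0.0
t 29.82 dock xy mm [-35.6 132.2] tip z 33.2 yaw err 179.89 F [ 0.5 -0.8] 0.4 gap -0.0002 tilt [ 0.011  0.043 -0.999]
```

```bash

python3 -m handwheel '{"deltas":[[-1,-0.2,-0.05,0,0.0],[-1,-0.2,0,0,0],[-1,-0.06,0,0,0],[-1,-0.06,0,0,0],[-1,-0.06,0,0,0]]}'; python3 -c 'from h import *;rep()'
python3 -m handwheel '{"deltas":[[-1,-0.06,0,0,0],[-1,-0.06,0,0,0],[-1,-0.06,0,0,0]]}'; python3 -c 'from h import *;rep()'
python3 -m handwheel '{"deltas":[[-1,-0.06,0,0,0],[-1,-0.06,0,0,0]]}'; python3 -c 'from h import *;rep()'
```

```text
clock: 30.45
tcp_pos: [0.6409, -0.0518, 0.1051]
orientation: [0.001, 0.148, 0.989, 0.022]
wrist_force: [-4.3, 1.2, 2.0]
finger_gap: 0.0001
grip_force: 0.0
t 30.45 dock xy mm [-13.  125.9] tip z 32.5 yaw err 179.58 F [-4.5 -0.1] 2.0 gap 0.0001 tilt [ 0.008  0.042 -0.999]
clock: 30.82
tcp_pos: [0.6458, -0.0524, 0.1044]
orientation: [-0.001, 0.147, 0.989, 0.022]
wrist_force: [-6.0, 3.9, 1.6]
finger_gap: -0.0001
grip_force: 0.0
t 30.82 dock xy mm [ -8.1 126.8] tip z 31.8 yaw err 179.66 F [-6.9  2. ] 1.6 gap -0.0001 tilt [ 0.004  0.044 -0.999]
clock: 31.08
tcp_pos: [0.6503, -0.0537, 0.1043]
orientation: [-0.002, 0.147, 0.989, 0.022]
wrist_force: [-6.5, 3.1, 1.2]
finger_gap: -0.0001
grip_force: 0.0
t 31.07 dock xy mm [ -3.4 126.8] tip z 31.7 yaw err 179.65 F [-7.1  1.1] 1.2 gap -0.0001 tilt [ 0.003  0.044 -0.999]
```

```bash

python3 -m handwheel '{"deltas":[[-1,-0.06,0,0,0],[-1,-0.06,0,0,0]]}'; python3 -c 'from h import *;rep()'
python3 -m handwheel '{"deltas":[[-1,-0.05,0,0,0]]}'; python3 -c 'from h import *;rep()'
python3 -m handwheel '{"deltas":[[-1,0.3,0,0,0],[-1,0.5,0,0,0],[-1,0,-0.35,-0.03,0],[-1,0,-1,-0.04,0],[-1,0,-1,-0.04,0],[-1,0,-1,-0.04,0],[-1,0,-1,-0.04,0],[-1,0,-1,-0.04,0],[-1,0,-1,-0.04,0],[-1,0,0,0,0]]}'; python3 - <<'E'
from h import *;rep()
c=cam("top"); im=c["frame"][:,:,::-1]
cv2.imwrite("pics/crop8.png",cv2.resize(im[105:273,258:440],None,fx=3.5,fy=3.5,interpolation=cv2.INTER_CUBIC))
E
```

```text
clock: 31.32
tcp_pos: [0.6548, -0.0552, 0.1042]
orientation: [-0.002, 0.148, 0.989, 0.022]
wrist_force: [-6.3, 2.6, 1.6]
finger_gap: -0.0001
grip_force: 0.0
t 31.32 dock xy mm [  1.3 126.7] tip z 31.6 yaw err 179.64 F [-6.8  0.7] 1.6 gap -0.0001 tilt [ 0.003  0.044 -0.999]
clock: 31.45
tcp_pos: [0.6568, -0.0558, 0.1042]
orientation: [-0.002, 0.148, 0.989, 0.022]
wrist_force: [-7.2, 2.9, 1.8]
finger_gap: 0.0001
grip_force: 0.0
t 31.45 dock xy mm [  3.4 126.7] tip z 31.6 yaw err 179.64 F [-7.7  0.7] 1.8 gap 0.0001 tilt [ 0.003  0.044 -0.999]
clock: 32.7
tcp_pos: [0.554, -0.295, 0.1057]
orientation: [0.003, 0.15, 0.988, 0.021]
wrist_force: [-0.0, 0.3, 0.0]
finger_gap: -0.0001
grip_force: 0.0
t 32.70 dock xy mm [ -26.8 -131.9] tip z 33.1 yaw err 179.33 F [-0.1  0.2] 0.0 gap -0.0001 tilt [ 0.011  0.04  -0.999]
```

View pics/crop8.png

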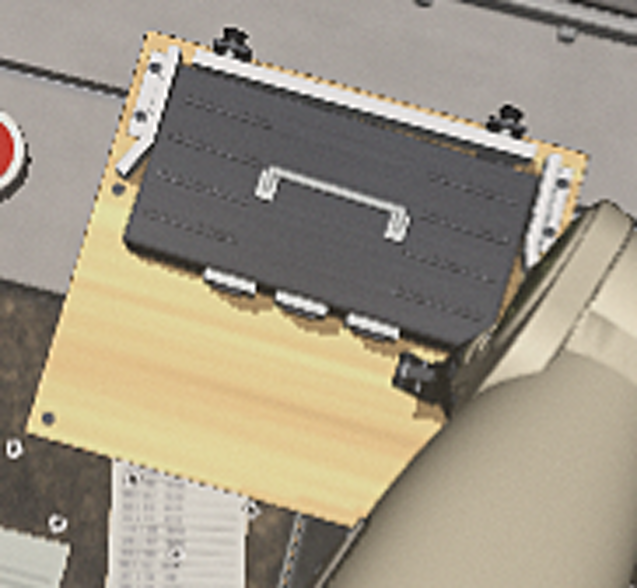

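The far face is now close to the bar (parallax in this view hides the gap), and the box is inside the guides.

```bash

python3 -m handwheel '{"deltas":[[-1,-0.15,0.05,0,0.0],[-1,-0.2,0,0,0],[-1,-0.06,0,0,0],[-1,-0.06,0,0,0],[-1,-0.06,0,0,0]]}'; python3 -c 'from h import *;rep()'
python3 -m handwheel '{"deltas":[[-1,-0.06,0,0,0],[-1,-0.06,0,0,0],[-1,-0.05,0,0,0]]}'; python3 -c 'from h import *;rep()'
python3 -m handwheel '{"deltas":[[-1,-0.04,0,0,0],[-1,-0.04,0,0,0]]}'; python3 -c 'from h import *;rep()'
```

```text
clock: 33.38
tcp_pos: [0.5756, -0.2948, 0.1052]
orientation: [0.001, 0.147, 0.989, 0.022]
wrist_force: [-0.5, -0.2, 0.4]
finger_gap: 0.0
grip_force: 0.0
t 33.38 dock xy mm [  -6.1 -125.6] tip z 32.6 yaw err 179.64 F [-0.4 -0.3] 0.4 gap 0.0 tilt [ 0.009  0.042 -0.999]
clock: 33.75
tcp_pos: [0.5796, -0.2964, 0.1045]
orientation: [-0.001, 0.148, 0.989, 0.022]
wrist_force: [-7.9, 1.2, 2.0]
finger_gap: 0.0001
grip_force: 0.0
t 33.75 dock xy mm [  -1.9 -126. ] tip z 31.9 yaw err 179.56 F [-7.9 -1.1] 2.0 gap 0.0001 tilt [ 0.004  0.044 -0.999]
clock: 34.0
tcp_pos: [0.5826, -0.2975, 0.1045]
orientation: [-0.001, 0.148, 0.989, 0.022]
wrist_force: [-6.2, 1.2, 2.0]
finger_gap: 0.0002
grip_force: 0.0
t 34.00 dock xy mm [   1.3 -126.2] tip z 31.9 yaw err 179.55 F [-6.2 -0.6] 2.0 gap 0.0002 tilt [ 0.004  0.044 -0.999]
```

```bash

python3 -m handwheel '{"deltas":[[-1,-0.03,0,0,0],[-1,-0.03,0,0,0]]}'; python3 -c 'from h import *;rep()'
python3 -m handwheel '{"deltas":[[-1,-0.03,0,0,0],[-1,-0.03,0,0,0]]}'; python3 -c 'from h import *;rep()'
```

```text
clock: 34.25
tcp_pos: [0.5848, -0.2982, 0.1044]
orientation: [-0.001, 0.148, 0.989, 0.022]
wrist_force: [-7.3, 1.1, 1.7]
finger_gap: 0.0002
grip_force: 0.0
t 34.25 dock xy mm [   3.6 -126.2] tip z 31.8 yaw err 179.56 F [-7.4 -1. ] 1.7 gap 0.0002 tilt [ 0.004  0.044 -0.999]
clock: 34.5
tcp_pos: [0.587, -0.299, 0.1044]
orientation: [-0.001, 0.148, 0.989, 0.022]
wrist_force: [-8.4, -0.6, 1.8]
finger_gap: -0.0001
grip_force: 0.0
t 34.50 dock xy mm [   5.9 -126.3] tip z 31.8 yaw err 179.56 F [-7.9 -3. ] 1.8 gap -0.0001 tilt [ 0.003  0.043 -0.999]
```

```bash
cat > ok.py <<'E'
import sys
from h import *
s=status.get_state(); f=MA.T@s["wrist_force"][:2]; p=MA.T@(s["tcp_pos"][:2]-T0)*1e3
print("x %.1f F %.1f %.1f"%(p[0],*f)); sys.exit(f[0]<-float(sys.argv[1]))
E
H="python3 -m handwheel"; exec 2>&1
{ python3 -m handwheel '{"deltas":[[-1,-0.025,0,0,0]]}' >/dev/null; python3 ok.py 10; } &&
{ python3 -m handwheel '{"deltas":[[-1,-0.025,0,0,0]]}' >/dev/null; python3 ok.py 10; } &&
{ python3 -m handwheel '{"deltas":[[-1,-0.025,0,0,0]]}' >/dev/null; python3 ok.py 10; } &&
{ python3 -m handwheel '{"deltas":[[-1,-0.025,0,0,0]]}' >/dev/null; python3 ok.py 10; } &&
{ python3 -m handwheel '{"deltas":[[-1,-0.025,0,0,0]]}' >/dev/null; python3 ok.py 10; } &&
{ python3 -m handwheel '{"deltas":[[-1,-0.025,0,0,0]]}' >/dev/null; python3 ok.py 10; }; python3 -c 'from h import *;rep()'
```

```text
x 6.9 F -7.2 -1.8
False
t 34.62 dock xy mm [   6.9 -126.4] tip z 31.8 yaw err 179.55 F [-7.2 -1.8] 2.2 gap 0.0003 tilt [ 0.003  0.043 -0.999]
```

```bash
sed -i 's/sys.exit(\(.*\))$/sys.exit(int(\1))/' ok.py
{ python3 -m handwheel '{"deltas":[[-1,-0.025,0,0,0]]}' >/dev/null; python3 ok.py 10; } &&
{ python3 -m handwheel '{"deltas":[[-1,-0.025,0,0,0]]}' >/dev/null; python3 ok.py 10; } &&
{ python3 -m handwheel '{"deltas":[[-1,-0.025,0,0,0]]}' >/dev/null; python3 ok.py 10; } &&
{ python3 -m handwheel '{"deltas":[[-1,-0.025,0,0,0]]}' >/dev/null; python3 ok.py 10; } &&
{ python3 -m handwheel '{"deltas":[[-1,-0.025,0,0,0]]}' >/dev/null; python3 ok.py 10; } &&
{ python3 -m handwheel '{"deltas":[[-1,-0.025,0,0,0]]}' >/dev/null; python3 ok.py 10; }; python3 -c 'from h import *;rep()'
```

```text
x 7.9 F -7.3 -2.4
x 8.9 F -7.2 -2.5
x 10.0 F -8.2 -2.5
x 10.9 F -8.1 -1.7
x 11.5 F -9.9 -2.9
x 12.5 F -8.9 -1.0
t 35.38 dock xy mm [  12.5 -126.5] tip z 31.6 yaw err 179.55 F [-8.9 -1. ] 2.0 gap -0.0 tilt [ 0.003  0.044 -0.999]
```

```bash

python3 -m handwheel '{"deltas":[[-1,0.3,0,0,0],[-1,0.6,0,0,0],[-1,0,0.3,0.03,0],[-1,0,1,0.04,0],[-1,0,1,0.04,0],[-1,0,1,0.04,0],[-1,0,1,0.04,0],[-1,0,1,0.04,0],[-1,0,1,0.04,0],[-1,0,0,0,0]]}' >/dev/null;  python3 -c 'from h import *;rep()'
python3 -m handwheel '{"deltas":[[-1,-0.15,0,0,0.0],[-1,-0.2,0,0,0],[-1,-0.04,0,0,0],[-1,-0.04,0,0,0]]}'>/dev/null; python3 -c 'from h import *;rep()'
```

```text
t 36.62 dock xy mm [-18.5 130.1] tip z 33.1 yaw err 179.89 F [-0.4 -0.3] 0.7 gap -0.0 tilt [ 0.011  0.043 -0.999]
t 37.12 dock xy mm [ -1.2 125.5] tip z 32.6 yaw err 179.54 F [-0.2  0.3] 0.4 gap 0.0001 tilt [ 0.009  0.042 -0.999]
```

```bash

{ python3 -m handwheel '{"deltas":[[-1,-0.04,0,0,0],[-1,-0.04,0,0,0]]}' >/dev/null; python3 ok.py 10; } &&
{ python3 -m handwheel '{"deltas":[[-1,-0.04,0,0,0],[-1,-0.04,0,0,0]]}' >/dev/null; python3 ok.py 10; } &&
{ python3 -m handwheel '{"deltas":[[-1,-0.04,0,0,0]]}' >/dev/null; python3 ok.py 10; } &&
{ python3 -m handwheel '{"deltas":[[-1,-0.025,0,0,0]]}' >/dev/null; python3 ok.py 10; } &&
{ python3 -m handwheel '{"deltas":[[-1,-0.025,0,0,0]]}' >/dev/null; python3 ok.py 10; } &&
{ python3 -m handwheel '{"deltas":[[-1,-0.025,0,0,0]]}' >/dev/null; python3 ok.py 10; } &&
{ python3 -m handwheel '{"deltas":[[-1,-0.025,0,0,0]]}' >/dev/null; python3 ok.py 10; } &&
{ python3 -m handwheel '{"deltas":[[-1,-0.025,0,0,0]]}' >/dev/null; python3 ok.py 10; } &&
{ python3 -m handwheel '{"deltas":[[-1,-0.025,0,0,0]]}' >/dev/null; python3 ok.py 10; } &&
{ python3 -m handwheel '{"deltas":[[-1,-0.025,0,0,0]]}' >/dev/null; python3 ok.py 10; } ; python3 -c 'from h import *;rep()'
```

```text
x 1.7 F 0.6 0.1
x 4.2 F -3.8 -0.1
x 4.5 F -6.0 -0.6
x 5.1 F -7.2 0.9
x 5.9 F -7.4 1.0
x 6.9 F -7.0 1.4
x 7.8 F -6.5 -0.5
x 8.8 F -7.3 0.4
x 9.9 F -7.5 2.8
x 10.9 F -7.3 1.2
t 38.62 dock xy mm [ 10.9 126.8] tip z 31.8 yaw err 179.66 F [-7.3  1.2] 2.1 gap -0.0 tilt [ 0.004  0.044 -0.999]
```

```bash

{ python3 -m handwheel '{"deltas":[[-1,-0.025,0,0,0]]}' >/dev/null; python3 ok.py 10; } &&
{ python3 -m handwheel '{"deltas":[[-1,-0.025,0,0,0]]}' >/dev/null; python3 ok.py 10; } &&
{ python3 -m handwheel '{"deltas":[[-1,-0.025,0,0,0]]}' >/dev/null; python3 ok.py 10; } &&
{ python3 -m handwheel '{"deltas":[[-1,-0.025,0,0,0]]}' >/dev/null; python3 ok.py 10; } &&
{ python3 -m handwheel '{"deltas":[[-1,-0.025,0,0,0]]}' >/dev/null; python3 ok.py 10; } &&
{ python3 -m handwheel '{"deltas":[[-1,-0.025,0,0,0]]}' >/dev/null; python3 ok.py 10; } &&
{ python3 -m handwheel '{"deltas":[[-1,-0.025,0,0,0]]}' >/dev/null; python3 ok.py 10; } &&
{ python3 -m handwheel '{"deltas":[[-1,-0.025,0,0,0]]}' >/dev/null; python3 ok.py 10; } ; python3 -c 'from h import *;rep()'
```

```text
x 11.8 F -6.7 1.2
x 12.8 F -7.1 0.4
x 13.7 F -8.2 2.0
x 14.3 F -10.2 1.9
t 39.12 dock xy mm [ 14.3 126.9] tip z 31.7 yaw err 179.66 F [-10.2   1.9] 4.4 gap -0.0002 tilt [ 0.003  0.045 -0.999]
```

```bash

{ python3 -m handwheel '{"deltas":[[-1,-0.015,0,0,0]]}' >/dev/null; python3 ok.py 12; } &&
{ python3 -m handwheel '{"deltas":[[-1,-0.015,0,0,0]]}' >/dev/null; python3 ok.py 12; }
```

```text
x 14.3 F -11.3 0.5
x 14.4 F -13.4 0.6
```

The left corner is on the bar (tcp x ≈ 14.3, force climbing). Now the right corner.

```bash

python3 -m handwheel '{"deltas":[[-1,0.3,0,0,0],[-1,0.5,0,0,0],[-1,0,-0.35,-0.03,0],[-1,0,-1,-0.04,0],[-1,0,-1,-0.04,0],[-1,0,-1,-0.04,0],[-1,0,-1,-0.04,0],[-1,0,-1,-0.04,0],[-1,0,-1,-0.04,0],[-1,0,0,0,0]]}'>/dev/null; python3 -c 'from h import *;rep()'
python3 -m handwheel '{"deltas":[[-1,-0.2,0.05,0,0.0],[-1,-0.25,0,0,0],[-1,-0.05,0,0,0],[-1,-0.04,0,0,0]]}'>/dev/null; python3 -c 'from h import *;rep()'
{ python3 -m handwheel '{"deltas":[[-1,-0.025,0,0,0]]}' >/dev/null; python3 ok.py 10; } &&
{ python3 -m handwheel '{"deltas":[[-1,-0.025,0,0,0]]}' >/dev/null; python3 ok.py 10; } &&
{ python3 -m handwheel '{"deltas":[[-1,-0.025,0,0,0]]}' >/dev/null; python3 ok.py 10; } &&
{ python3 -m handwheel '{"deltas":[[-1,-0.025,0,0,0]]}' >/dev/null; python3 ok.py 10; }
```

```text
t 40.62 dock xy mm [ -14.1 -132.2] tip z 33.0 yaw err 179.32 F [0.  0.3] 0.2 gap 0.0 tilt [ 0.011  0.04  -0.999]
t 41.12 dock xy mm [   6.9 -125.1] tip z 32.5 yaw err 179.69 F [-0.1  0. ] -0.4 gap -0.0002 tilt [ 0.009  0.042 -0.999]
x 7.6 F -0.5 0.3
x 8.5 F -0.8 -0.1
x 9.5 F 0.4 -1.2
x 10.6 F -0.0 -0.6
```

```bash

{ python3 -m handwheel '{"deltas":[[-1,-0.025,0,0,0]]}' >/dev/null; python3 ok.py 10; } &&
{ python3 -m handwheel '{"deltas":[[-1,-0.025,0,0,0]]}' >/dev/null; python3 ok.py 10; } &&
{ python3 -m handwheel '{"deltas":[[-1,-0.02,0,0,0]]}' >/dev/null; python3 ok.py 10; } &&
{ python3 -m handwheel '{"deltas":[[-1,-0.02,0,0,0]]}' >/dev/null; python3 ok.py 10; } &&
{ python3 -m handwheel '{"deltas":[[-1,-0.02,0,0,0]]}' >/dev/null; python3 ok.py 10; } &&
{ python3 -m handwheel '{"deltas":[[-1,-0.02,0,0,0]]}' >/dev/null; python3 ok.py 10; } &&
{ python3 -m handwheel '{"deltas":[[-1,-0.02,0,0,0]]}' >/dev/null; python3 ok.py 10; }
```

```text
x 11.6 F 0.4 0.0
x 12.5 F -2.7 -1.2
x 12.5 F -4.2 -0.6
x 12.6 F -6.7 -0.9
x 13.0 F -7.9 -0.4
x 13.7 F -7.9 -1.5
x 13.8 F -10.5 -1.4
```

```bash

{ python3 -m handwheel '{"deltas":[[-1,-0.015,0,0,0]]}' >/dev/null; python3 ok.py 13; } &&
{ python3 -m handwheel '{"deltas":[[-1,-0.012,0,0,0]]}' >/dev/null; python3 ok.py 13; }; python3 -c 'from h import *;rep()'
```

```text
x 13.8 F -12.6 -1.3
x 13.8 F -13.6 -1.0
t 42.75 dock xy mm [  13.8 -125.9] tip z 31.7 yaw err 179.57 F [-13.6  -1. ] 4.5 gap -0.0002 tilt [ 0.001  0.045 -0.999]
```

The right corner is stopped at 13.8 with the force climbing. I'll recheck the left in case it pivoted back.

```bash

python3 -m handwheel '{"deltas":[[-1,0.3,0,0,0],[-1,0.5,0,0,0],[-1,0,0.3,0.03,0],[-1,0,1,0.04,0],[-1,0,1,0.04,0],[-1,0,1,0.04,0],[-1,0,1,0.04,0],[-1,0,1,0.04,0],[-1,0,1,0.04,0],[-1,0,0,0,0]]}' >/dev/null;  python3 -c 'from h import *;rep()'
python3 -m handwheel '{"deltas":[[-1,-0.2,0,0,0.0],[-1,-0.25,0,0,0],[-1,-0.04,0,0,0],[-1,-0.04,0,0,0]]}'>/dev/null; python3 -c 'from h import *;rep()'
{ python3 -m handwheel '{"deltas":[[-1,-0.025,0,0,0]]}' >/dev/null; python3 ok.py 5; } &&
{ python3 -m handwheel '{"deltas":[[-1,-0.025,0,0,0]]}' >/dev/null; python3 ok.py 5; } &&
{ python3 -m handwheel '{"deltas":[[-1,-0.025,0,0,0]]}' >/dev/null; python3 ok.py 5; } &&
{ python3 -m handwheel '{"deltas":[[-1,-0.025,0,0,0]]}' >/dev/null; python3 ok.py 5; }
```

```text
t 44.00 dock xy mm [-12.2 130.2] tip z 33.0 yaw err 179.89 F [-0.2 -0.2] 0.1 gap 0.0002 tilt [ 0.011  0.043 -0.999]
t 44.50 dock xy mm [  8.9 125.4] tip z 32.5 yaw err 179.53 F [ 0.6 -0.4] -0.2 gap 0.0 tilt [ 0.009  0.042 -0.999]
x 9.6 F 0.4 -0.4
x 10.5 F -0.7 0.6
x 11.5 F 0.6 -0.6
x 12.6 F 0.6 -0.2
```

```bash

{ python3 -m handwheel '{"deltas":[[-1,-0.025,0,0,0]]}' >/dev/null; python3 ok.py 11; } &&
{ python3 -m handwheel '{"deltas":[[-1,-0.02,0,0,0]]}' >/dev/null; python3 ok.py 11; } &&
{ python3 -m handwheel '{"deltas":[[-1,-0.015,0,0,0]]}' >/dev/null; python3 ok.py 11; } &&
{ python3 -m handwheel '{"deltas":[[-1,-0.015,0,0,0]]}' >/dev/null; python3 ok.py 11; } &&
{ python3 -m handwheel '{"deltas":[[-1,-0.015,0,0,0]]}' >/dev/null; python3 ok.py 11; } &&
{ python3 -m handwheel '{"deltas":[[-1,-0.015,0,0,0]]}' >/dev/null; python3 ok.py 11; } &&
{ python3 -m handwheel '{"deltas":[[-1,-0.015,0,0,0]]}' >/dev/null; python3 ok.py 11; }
```

```text
x 13.6 F 1.1 0.2
x 14.0 F -3.0 0.5
x 14.0 F -3.5 -0.2
x 14.1 F -6.2 0.5
x 14.2 F -7.8 0.4
x 14.2 F -9.3 0.6
x 14.3 F -10.7 0.1
```

```bash

{ python3 -m handwheel '{"deltas":[[-1,-0.015,0,0,0]]}' >/dev/null; python3 ok.py 13; } &&
{ python3 -m handwheel '{"deltas":[[-1,-0.012,0,0,0]]}' >/dev/null; python3 ok.py 13; } 
python3 -m handwheel '{"deltas":[[-1,0.1,0,0,0],[-1,0.4,0,0,0],[-1,0.6,0,0,0],[-1,0.6,0,0,0],[-1,0,0,-0.8,0],[-1,0,0,-0.8,0],[-1,0,0,-0.8,0],[-1,0,0,-0.8,0],[-1,0,0,0,0],[-1,0,0,0,0]]}' >/dev/null
python3 - <<'E'
from h import *;rep()
c=cam("top"); im=c["frame"][:,:,::-1]
cv2.imwrite("pics/crop9.png",cv2.resize(im[105:273,258:440],None,fx=3.5,fy=3.5,interpolation=cv2.INTER_CUBIC))
E
```

```text
x 14.4 F -12.6 0.3
x 14.4 F -13.2 -0.5
t 47.38 dock xy mm [-48.9 121.1] tip z 160.5 yaw err 179.60 F [-0.5  0.1] -0.5 gap -0.0003 tilt [ 0.01   0.042 -0.999]
```

View pics/crop9.png

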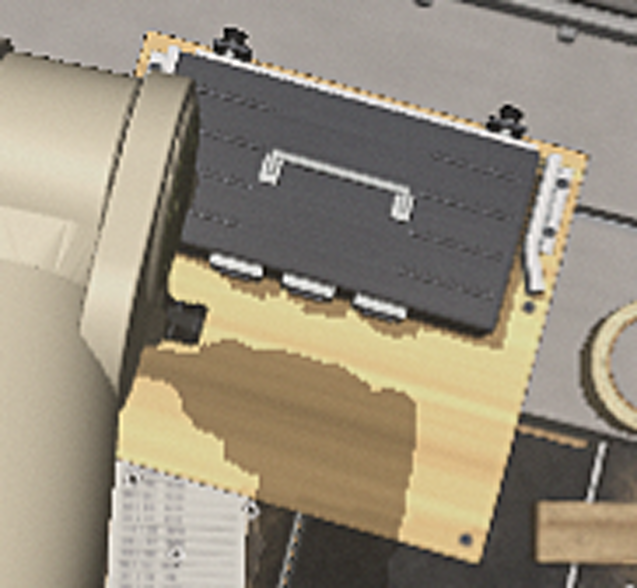

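The toolbox's far face runs parallel to the bar, from (178,55) to (540,152). It sits between the guides and the gripper is clear, so I'm handing in.

```bash
python3 -c 'from workcell import hand_in;print(hand_in())'
```

```text
the job is handed in; nothing more can be done
None
```

I walked the toolbox up to the stop bar between the guides, pressed each near corner until the force climbed (about 13.5 N at the wrist), then backed off and handed in at about 47 s; hand-in returned no verdict.

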